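# Fit the spring-loaded roller into the bottle roller mixer

## Robot

A 6-joint arm with a two-finger parallel gripper is mounted at the origin on the work surface. World frame = base frame: x ahead of the robot, y to its left, z up, the work surface at z = 0. Lengths are in m, angles in rad, forces in N, time in s.
With the tool pointing down it reaches from about 0.375 to 0.9 m from the base axis. Payload 3.1 kg.
Tool frame: the origin (TCP) lies on the centre line of the jaws, within the pads' length; the fingertips stand 8 mm ahead of it and the grasp point (between the pads) lies 11 mm behind it; z points along the fingers, y is the line along which they close (so a half turn about z gives the same grasp; the last joint's range is limited). The gripper opens to 85 mm and grips with 20 to 120 N. Pads are 22 mm wide; open, the fingers measure 114 mm over their backs; the gripper's body (76 mm by 85 mm) begins 54 mm behind the grasp point. The pads swing forward as they close: fully open they stand 13 mm farther back than shut.
Start: joints at [-1.353, 0.527, 1.433, -0, 1.181, -0.178], TCP at [0.242, -0.576, 0.239] pointing down, gripper open.
Joint ranges: [-3.08, 3.08], [-0.75, 2.2], [0.22, 2.44], [-1.43, 4.57], [0, 2.65], [-2.85, 2.85]. Speed limits (rad/s): [2.79, 2.79, 3.14, 3.14, 3.14, 3.14].

## Interface

Orientations are given as a unit quaternion [x, y, z, w].
In Python, from station import * gives the robot as it stands.
- The arm moves only by the tool play_rows, never from a script. Its argument "rows" is a list of rows, each a list of 3 entries, a list of its own where there are three numbers: the turn, a rotation vector about the tool's x, y, z in degrees, then the shift along the tool's x, y, z in mm, then the closure, from 0 (fully open) to 1 (shut). In form: [[[ax, ay, az], [dx, dy, dz], jaw], ...]. A call has 1 to 12 rows; each row shifts and turns the commanded pose from where the row before left it, along the tool's axes as they then stand; what a row does not reach is not made up. A row lasts 1/12 s, in which the tool goes at most 41.7 mm and 7.16 degrees, less where a joint would pass 70% of its speed; a pose out of reach is approached as far as the arm can. A call with a gripper value outside its range is refused whole. The fingers move at their own pace and stop on an object; "grip_force" is the grip in N (left out, the last holds). Time passes only in rows, so rows that do not move let the fingers close. It gives the time, the measured TCP pose, the force, the opening and the grip force at its end, in the units of the state.
- sense(): the state, without advancing time (a new reading comes with each control period).
- snapshot(name): name is "scene" or "side" or "wrist"; returns (picture, depth): 384x512x3 uint8, red, green, blue; 384x512 float32, m along the optical axis (not along the pixel's ray), 0 where there is no reading.
- get_calibration(name): a dict with "vfov" (degrees; the focal length in pixels is half the picture's height over the tangent of half this angle, whatever the lens; pixels are square), "cx", "cy" (the principal point, pixels), "xyz" and "attitude" of the camera in the world. Camera axes: x right, y down, z forward; pixel columns grow to the right and rows downward; lengths in m; the calibration is good to about 2 mm. A picture is of the moment at which its call begins: read the wrist's pose just before it. get_calibration takes no time and is no camera call; for the wrist camera it gives the pose at the moment of the call.
- sign_off(): hands the job in; it is judged then, once.
The state is a dict: "t": time; "q": joint angles; "qd": joint speeds; "tau": joint torques, N m; "tcp_pos": TCP position; "tool_rot": TCP orientation; "force": force on the tool from outside, world axes, zero at the start; "ft_torque": the same for the moment, N m; "finger_gap": opening from 0.0 (shut) to 1.0 (fully open); "gripper_force": force on a finger pad.
Only numpy, scipy, OpenCV 4.12 (cv2) and the standard library are available. Lean on these libraries where they do the work, as an engineer would, in place of code of your own. Each camera call takes 0.05 s, during which the arm holds its last target. There are 200 camera calls.

## Task

Take the loose spring-loaded roller from its white rest and fit it into the empty place of the bottle roller mixer: press its spring end into one end cup, swing the other end down in front of the opposite cup and let the spring push it in, so that the roller hangs level between the two cups. Feel for the cup and press the spring gently without driving it hard against its stop, then let go; do not disturb the other things on the bench.

Things in the scene. Friction and masses are not known exactly. Their poses are not given: they have to be found in the camera images.
- roller_mid (a point): middle of the loose roller, on its axis: a black rubber cylinder 32 mm in diameter, 120 mm long, 0.28 kg give or take a quarter, lying along its own y axis. On its rest the axis lies 34 mm above the table. Grip it across its middle from above. +y points to its spring end
- spring_end (a point): centre of the roller's +y rubber end face, 60 mm from the middle, same axes. From it a steel pin, 10 mm in diameter with a round tip, sticks out 38 mm; it is spring-loaded and can be pressed in along the axis by up to 22 mm. The spring pushes with 3 N when fully out, 0.5 N more per mm, 14 N at the stop
- rigid_end (a point): centre of the roller's -y rubber end face, 60 mm from the middle, same axes. From it a rigid steel pin, 10 mm in diameter, sticks out 8 mm. Tilted by 16 to 20 degrees with this end up, the roller clears the far bracket while the spring end enters its cup
- roller: the same loose roller as a body; origin and axes as at its middle
- mixer: bottle roller mixer: grey base 170 mm (x) by 250 mm (y), 28 mm high, fixed; origin under its centre on the table, y along the rollers. On its rails stands a rigid pair of end brackets, tops 82 mm above the table, outer faces 88 mm either way from the pair's middle, with two roller places along y: x = -42 mm has its roller, x = +40 mm is empty. Roller axes 68 mm above the table
- station (a point): nominal centre of the empty place (mixer's axes). Along y face to face two like cups: steel tubes 28 mm outside, 18 mm inside, 10 mm deep, flat closed bottom, rims 140 mm apart. The pair of brackets is clamped up to 12 mm either way along y from nominal; this is not measured: feel or look for it. Seated, the spring is 8 mm in; the rigid pin passes the rim at 16 mm or more. Either end fits either cup
- rest: white rest, a plate 75 by 130 mm and 5 mm thick, with two V saddles (12 mm wide, 42 mm either side of the middle, up to 28 mm tall) that carry the roller along the rest's y axis; fixed; origin under its centre on the table
- amber_bottle: small amber glass bottle, 40 mm across, 100 mm tall, stands near the middle between mixer and rest; origin under its centre. Leave it alone
- jar: round glass jar with a lid, 52 mm across, 70 mm tall; origin under its centre. Leave it alone
- pipette_cup: white china cup 80 mm across, 100 mm tall, with glass pipettes standing up to about 210 mm; origin under its centre. Leave it alone
- wash_bottle: white plastic bottle, 66 mm across, 150 mm tall; origin under its centre. Leave it alone
- dish: shallow glass dish, 90 mm across, 16 mm tall; origin under its centre. Leave it alone
- weight: brass weight with a knob, 38 mm across, 54 mm tall; origin under its centre. Leave it alone
- screwdriver: screwdriver lying on the table, 170 mm long. Leave it alone
Not all that is in view belongs to the job. Of the things that look like the roller, the largest one is meant.

How it is judged:
On the way:
1. the roller is lifted out of its rest (z of roller_mid in the frame of rest above 0.06 m), for 0.1 s.
At the end, for the whole second after the job is handed in: the roller rests, released, between the cups of the empty place, its spring bearing on the mixer (over 4 N): middle within 5 mm sideways, 6 mm below to 5 mm above the cup axis, 26 mm of the nominal centre along it; axis within 0.05 rad (x of roller_mid in the frame of station between -0.005 and 0.005 m and z of roller_mid in the frame of station between -0.006 and 0.005 m and y of roller_mid in the frame of station between -0.026 and 0.026 m and angle between the y axis of roller_mid and the y axis of station, either way round below 0.05 rad and linear speed of roller below 0.01 m/s and contact force between roller and mixer above 4 N); the robot touches nothing.
It fails at once if the roller is driven against the mixer with more than 30 N (the spring is slammed on its stop, or a pin is forced onto a bracket) (contact force between roller and mixer above 30 N).
It fails at once if the gripper or arm strikes the mixer with more than 15 N (contact force between any of the fingers, the arm and mixer above 15 N).
It fails at once if a bystander is moved by more than 30 mm (distance of any of amber_bottle, jar, pipette_cup, wash_bottle, dish, weight, screwdriver from where it was at the start of the episode above 0.03 m).
It also fails if it takes over 67 s, if anything falls off the work surface, if the arm or the gripper's body presses on something with over 40 N, if the wrist force passes 120 N, or if a joint passes its speed limit or range.

## Working session

There is one attempt and no reset: what is moved stays moved. The work goes in short steps, Python scripts to look and compute and a tool call to move; the robot and the scene stay as the last step left them, time stands still between calls to the robot, and variables do not carry over. Pictures are saved under pics/ and viewed, at most 10 in all, crops included, and the job is handed in when it is done.

Besides the shell and the picture viewer there is one more tool, called after "Emit:" as name(argument=value, ...), one argument or row to a line, values as JSON. play_rows: Moves the arm, as the interface text tells. Its arguments: {"type":"object","properties":{"rows":{"type":"array","items":{"type":"array"}},"grip_force":{"type":"number"}},"required":["rows"]}

```bash
ls; mkdir -p pics
cat > h.py <<'E'
from station import *
import numpy as np, cv2
from scipy.spatial.transform import Rotation as R
def cal(n):
    c=get_calibration(n); f=192/np.tan(np.radians(c["vfov"])/2); return c,f
def pts(n,d,c=None):
    # world points for all pixels from depth
    c0,f=cal(n); c=c or c0
    v,u=np.mgrid[0:384,0:512]
    P=np.stack([(u-c["cx"])/f*d,(v-c["cy"])/f*d,d],-1)
    return P@rot(c).T+np.array(c["xyz"])
def rot(c):
    a=np.array(c["attitude"],float)
    return a if a.shape==(3,3) else R.from_quat(a).as_matrix()
E
python3 - <<'E'
from h import *
s=sense();print(s)
for n in("scene","side"):
    c=get_calibration(n);print(c)
    p,d=snapshot(n);cv2.imwrite(f"pics/{n}0.png",p[...,::-1]);np.save(f"{n}0.npy",d)
E
```

```text
pics
{'t': 0.0, 'q': array([-1.35249634e+00,  5.28476296e-01,  1.43393366e+00, -3.97844724e-06,
        1.18142279e+00, -1.78538168e-01]), 'qd': array([-0.00137721,  0.00022172, -0.00060158,  0.0002171 , -0.00068697,
        0.00213196]), 'tau': array([-5.08620542e-04, -4.42353129e+01, -1.78022915e+01, -2.68082676e-04,
        8.42540700e-03, -4.26008157e-06]), 'tcp_pos': array([ 0.24141019, -0.57571095,  0.23831743]), 'tool_rot': array([ 9.80378670e-01,  1.97120291e-01, -2.41052460e-05, -1.11979149e-03]), 'force': array([-1.14039963,  0.7836802 , -0.97406865]), 'ft_torque': array([ 0.0096236 , -0.00014575, -0.01644072]), 'gripper_force': 0.0, 'finger_gap': 1.0002805339596283}
{'vfov': 46.14466830517879, 'cx': 257.0870157769677, 'cy': 193.5234555576612, 'xyz': array([ 1.42016265, -0.63118682,  0.81943959]), 'attitude': array([ 0.79175018,  0.41209418, -0.20443756, -0.4018897 ])}
{'vfov': 47.25902893980977, 'cx': 250.8299020138126, 'cy': 191.26282616296484, 'xyz': array([0.21447569, 0.66116017, 0.89139106]), 'attitude': array([-0.20773426,  0.8997143 , -0.37243684,  0.09301319])}
```

View pics/scene0.png

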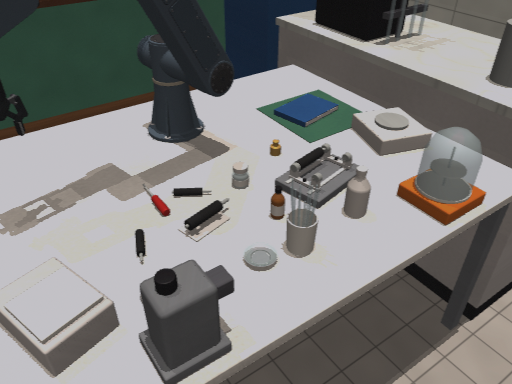

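View pics/side0.png

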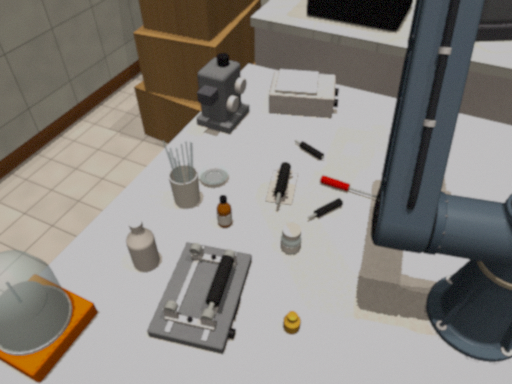

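The scene view shows the loose roller on its rest at (204,214), with its pin at (228,201), and the mixer at (318,178). In the side view the roller is at (282,180) with its pin toward (279,207). The mixer is at (203,293) and its empty place, on the left, is at about (178,290).

```bash
cat > m.py <<'E'
from h import *
def line(Q):
    m=Q.mean(0);w=np.linalg.svd(Q-m,full_matrices=False)[2][0];return m,w
for n,rm,rr in(("scene",(318,178,60,45),(204,214,32,28)),("side",(203,293,60,60),(282,182,25,40))):
    d=np.load(n+"0.npy");p=cv2.imread(f"pics/{n}0.png");W=pts(n,d)
    v,u=np.mgrid[0:384,0:512];z=W[...,2]
    box=lambda r:(abs(u-r[0])<r[2])&(abs(v-r[1])<r[3])&(d>0)
    k=box(rm)&(abs(z-.028)<.006)
    cnt,lab,st,_=cv2.connectedComponentsWithStats(k.astype(np.uint8));i=1+np.argmax(st[1:,4])
    Q=W[lab==i][:,:2]
    print(n,"base rect",cv2.minAreaRect((Q*1000).astype(np.float32)),len(Q))
    dark=p.max(2)<60
    k=box(rr)&dark&(z>.025)&(z<.06)
    Q=W[k];m,w=line(Q[:,:2]);t=(Q[:,:2]-m)@w
    print("roller",m,w,np.degrees(np.arctan2(w[1],w[0])),np.percentile(t,[1,99]),Q[:,2].max(),len(Q))
    mid=m+w*np.mean(np.percentile(t,[1,99]));print(" mid",mid)
    k=box((rr[0],rr[1],60,60))&(z>.022)&(z<.06)&~dark
    Q=W[k];t=(Q[:,:2]-mid)@w;s=(Q[:,:2]-mid)@[-w[1],w[0]];g=(abs(s)<.02)&(abs(t)>.062)&(abs(t)<.12)
    print(" pin t range",t[g].min() if g.any() else 0,t[g].max() if g.any() else 0,(t[g]>0).sum(),(t[g]<0).sum())
    # tall mixer bits
    k=box(rm)&(z>.045)&(z<.095);Q=W[k]
    np.save(n+"_tall.npy",np.c_[Q,p[k]])
E
python3 m.py
```

```text
scene base rect ((584.802978515625, 224.11900329589844), (144.60763549804688, 252.46994018554688), 12.74759292602539) 1192
roller [ 0.55875667 -0.19423953] [-0.28932427  0.95723115] 106.81750524247786 [-0.05352059  0.06272393] 0.05427119195861008 431
 mid [ 0.5574253  -0.18983467]
 pin t range -0.06697252227213014 0.09761387621863454 32 7
side base rect ((562.685302734375, 219.9041748046875), (181.61932373046875, 251.9419708251953), 12.451936721801758) 5091
roller [ 0.5425094  -0.17903174] [-0.2394998   0.97089641] 103.85701997288562 [-0.06397801  0.0504162 ] 0.05209372321288197 273
 mid [ 0.54413342 -0.1856153 ]
 pin t range -0.06468628608810631 0.09338399065250103 36 6
```

Emit:
play_rows(
  rows=[
    [[0,0,0],[36,-20,0],0],
    [[0,0,0],[36,-20,0],0],
    [[0,0,0],[36,-20,0],0],
    [[0,0,0],[36,-20,0],0],
    [[0,0,0],[36,-20,0],0],
    [[0,0,0],[36,-20,0],0],
    [[0,0,0],[36,-20,0],0],
    [[0,0,0],[36,-20,0],0],
    [[0,0,0],[36,-20,0],0],
    [[0,0,0],[36,-20,0],0],
    [[0,0,0],[36,-20,0],0],
    [[0,0,0],[36,-20,0],0],
  ],
)

```text
t: 1.1
tcp_pos: [0.5479, -0.1861, 0.239]
tool_rot: [0.98, 0.197, -0.0, -0.0]
force: [0.7, -1.4, 0.8]
finger_gap: 0.998
gripper_force: 0.0
```

Emit:
play_rows(
  rows=[
    [[0,0,-7],[0,0,0],0],
    [[0,0,-7],[0,0,0],0],
    [[0,0,-7],[0,0,0],0],
    [[0,0,-7],[0,0,0],0],
    [[0,0,-7],[0,0,0],0],
    [[0,0,-7],[0,0,0],0],
    [[0,0,-7],[0,0,0],0],
    [[0,0,-7],[0,0,0],0],
    [[0,0,-7],[0,0,0],0],
    [[0,0,-7],[0,0,0],0],
    [[0,0,-7],[0,0,0],0],
    [[0,0,-5],[0,0,0],0],
  ],
)

```text
t: 2.1
tcp_pos: [0.5469, -0.1879, 0.2388]
tool_rot: [0.608, 0.794, -0.0, -0.001]
force: [-0.3, -1.0, -0.3]
finger_gap: 1.0
gripper_force: 0.0
```

```bash
cat >> h.py <<'E'
def state():
    s=sense();r=R.from_quat(s["tool_rot"]).as_matrix()
    print("t",round(s["t"],2),"tcp",s["tcp_pos"].round(4),"x",r[:,0].round(4),"z",r[:,2].round(4),"F",s["force"].round(2),"M",s["ft_torque"].round(3),"gap",round(s["finger_gap"],3),"gf",s["gripper_force"])
    return s,r
E
python3 - <<'E'
from h import *
state();c=get_calibration("wrist");print(c, rot(c))
p,d=snapshot("wrist");cv2.imwrite("pics/w1.png",p[...,::-1]);np.save("w1.npy",d);np.save("w1c.npy",c,allow_pickle=True)
E
```

```text
t 2.1 tcp [ 0.5469 -0.1879  0.2388] x [-2.597e-01  9.657e-01  8.000e-04] z [-1.e-03  6.e-04 -1.e+00] F [-0.32 -1.02 -0.3 ] M [0.018 0.035 0.004] gap 1.0 gf 0.0
{'vfov': 63.16140023084925, 'cx': 262.61648868464863, 'cy': 194.18473530065535, 'xyz': array([ 0.52724545, -0.11221003,  0.3719152 ]), 'attitude': array([0.97926975, 0.12899133, 0.01996618, 0.15489787])} [[ 9.65925175e-01  2.46449184e-01  7.90655117e-02]
 [ 2.58820057e-01 -9.18735769e-01 -2.98222675e-01]
 [-8.56421195e-04  3.08524530e-01 -9.51216001e-01]]
```

View pics/w1.png

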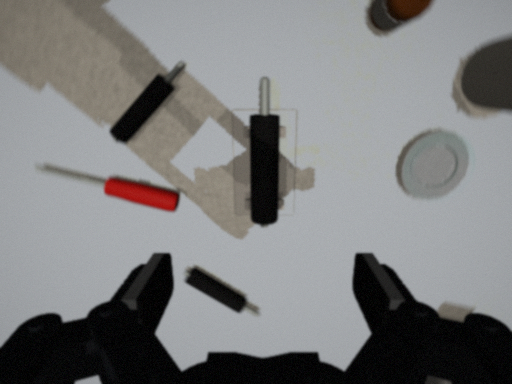

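The wrist view shows the roller body from (264,115) to (264,224), nearly upright, with the spring pin tip at (265,78). The smaller look-alikes are off to the sides.

Run:
```python
from h import *
c=np.load("w1c.npy",allow_pickle=True).item();f=192/np.tan(np.radians(c["vfov"])/2)
p=cv2.imread("pics/w1.png");d=np.load("w1.npy");Rm=rot(c);o=c["xyz"]
m=(p.max(2)<45).astype(np.uint8);m[:100]=0;m[240:]=0;m[:,:235]=0;m[:,300:]=0
(cx,cy),(a,b),ang=cv2.minAreaRect(cv2.findNonZero(m));print(cx,cy,a,b,ang)
def ray(u,v,z):
    r=Rm@[(u-c["cx"])/f,(v-c["cy"])/f,1];return o+r*(z-o[2])/r[2]
ys,xs=np.nonzero(m);l=[];rows=range(118,220,4)
for v in rows: l.append(ray(xs[ys==v].mean(),v,.036))
l=np.array(l);w=np.linalg.svd(l-l.mean(0))[2][0];w*=np.sign(w[1]);print("axis",w,np.degrees(np.arctan2(w[1],w[0])))
W=pts("wrist",d,c)[m>0];t=(W-l.mean(0))@w
e=np.percentile(t,[.5,99.5]);print("ends",e,"mid",l.mean(0)+w*e.mean(),"ztop",np.percentile(W[:,2],95))
print("rays top/bottom edges",ray(264,ys.min(),.034),ray(264,ys.max(),.034))
tip=ray(265,78,.034);print("tip",tip,(tip-l.mean(0)-w*e.mean())@w)
```

```text
264.0 169.5 109.0 28.0 90.0
axis [-2.59851712e-01  9.65648532e-01 -9.86534374e-17] 105.06126345644512
ends [-0.05921952  0.05773834] mid [ 0.54935681 -0.18954146  0.036     ] ztop 0.0487448636156634
rays top/bottom edges [ 0.53409333 -0.13326667  0.034     ] [ 0.5664237  -0.25326846  0.034     ]
tip [ 0.52558396 -0.09778061  0.034     ] 0.09478613847910479
```

Emit:
play_rows(
  rows=[
    [[0,0,0],[-4,2,0],0],
    [[0,0,0],[0,0,35],0],
    [[0,0,0],[0,0,35],0],
    [[0,0,0],[0,0,35],0],
    [[0,0,0],[0,0,35],0],
    [[0,0,0],[0,0,35],0],
    [[0,0,0],[0,0,25],0],
    [[0,0,0],[0,0,10],0],
    [[0,0,0],[0,0,5],0],
    [[0,0,0],[0,0,0],0],
  ],
)

```text
t: 2.98
tcp_pos: [0.5502, -0.1916, 0.0237]
tool_rot: [0.611, 0.792, -0.0, -0.0]
force: [0.9, -0.7, -0.5]
finger_gap: 0.998
gripper_force: 0.0
```

Emit:
play_rows(
  rows=[
    [[0,0,0],[0,0,0],0.8],
    [[0,0,0],[0,0,0],0.8],
    [[0,0,0],[0,0,0],0.8],
    [[0,0,0],[0,0,0],0.8],
    [[0,0,0],[0,0,0],0.8],
    [[0,0,0],[0,0,0],0.8],
    [[0,0,0],[0,0,0],0.8],
    [[0,0,0],[0,0,0],0.8],
    [[0,0,0],[0,0,0],0.8],
    [[0,0,0],[0,0,0],0.8],
  ],
  grip_force=70,
)

```text
t: 3.82
tcp_pos: [0.5496, -0.1921, 0.026]
tool_rot: [0.61, 0.792, -0.001, 0.0]
force: [-3.8, -2.2, 7.9]
finger_gap: 0.351
gripper_force: 68.4
```

Emit:
play_rows(
  rows=[
    [[0,0,0],[0,0,-10],0.8],
    [[0,0,0],[0,0,-20],0.8],
    [[0,0,0],[0,0,-30],0.8],
    [[0,0,0],[0,0,-30],0.8],
    [[0,0,0],[0,0,-30],0.8],
    [[0,0,0],[0,0,-30],0.8],
    [[0,0,0],[0,0,-30],0.8],
    [[0,0,0],[0,0,-30],0.8],
    [[0,0,0],[0,0,-30],0.8],
    [[0,0,0],[0,0,-20],0.8],
    [[0,0,0],[0,0,-10],0.8],
  ],
)

```text
t: 4.73
tcp_pos: [0.5511, -0.1916, 0.2981]
tool_rot: [0.611, 0.792, 0.001, 0.003]
force: [0.7, -0.3, -3.4]
finger_gap: 0.349
gripper_force: 69.6
```

Emit:
play_rows(
  rows=[
    [[0,0,0],[20,5,0],0.8],
    [[0,0,0],[32,8,0],0.8],
    [[0,0,0],[33,8,0],0.8],
    [[0,0,0],[33,8,0],0.8],
    [[0,0,0],[33,8,0],0.8],
    [[0,0,0],[33,8,0],0.8],
    [[0,0,0],[33,8,0],0.8],
    [[0,0,0],[33,8,0],0.8],
    [[0,0,0],[33,8,0],0.8],
    [[0,0,0],[33,8,0],0.8],
    [[0,0,0],[20,5,0],0.8],
    [[0,0,0],[0,0,0],0.8],
  ],
)

```text
t: 5.73
tcp_pos: [0.5422, 0.1587, 0.2932]
tool_rot: [0.609, 0.793, 0.0, -0.002]
force: [-0.4, 0.4, -3.6]
finger_gap: 0.352
gripper_force: 69.7
```

Run:
```python
from h import *
state();c=get_calibration("wrist")
p,d=snapshot("wrist");cv2.imwrite("pics/w2.png",p[...,::-1]);np.save("w2.npy",d);np.save("w2c.npy",c,allow_pickle=True)
```

```text
t 5.73 tcp [0.5422 0.1587 0.2932] x [-0.2589  0.9659  0.003 ] z [-0.0028  0.0023 -1.    ] F [-0.39  0.42 -3.57] M [-0.085  0.024 -0.041] gap 0.352 gf 69.65169668197632
```

View pics/w2.png

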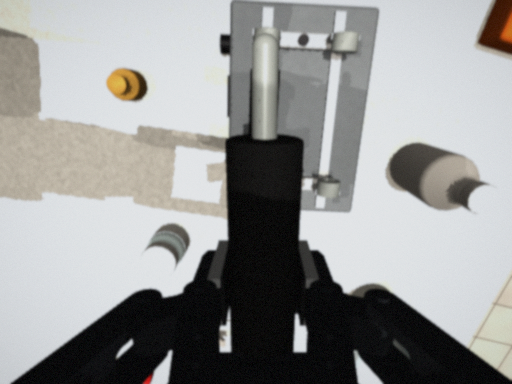

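The wrist view shows the held roller in the centre, with its pin tip at (265,30). The mixer's two empty cups are at (345,42) for the far one and (328,186) for the near one.

Run:
```python
from h import *
c=np.load("w2c.npy",allow_pickle=True).item()
p=cv2.imread("pics/w2.png");d=np.load("w2.npy");W=pts("wrist",d,c);z=W[...,2]
v,u=np.mgrid[0:384,0:512]
k=(u>225)&(u<390)&(v<218)&(abs(z-.028)<.005)
print("base",cv2.minAreaRect((W[k][:,:2]*1000).astype(np.float32)))
a=np.array([-np.sin(np.radians(12.6)),np.cos(np.radians(12.6))]);b=np.array([a[1],-a[0]])
for n,(x,y) in dict(far=(345,42),near=(328,186)).items():
    k=(abs(u-x)<28)&(abs(v-y)<24)&(z>.055)&(z<.1)
    Q=W[k];print(n,k.sum(),"z",np.percentile(Q[:,2],[2,50,98]),"lat",np.percentile(Q[:,:2]@b,[1,50,99]),"ax",np.percentile(Q[:,:2]@a,[1,50,99]))
    h=Q[Q[:,2]>.074];print("  top",h.mean(0),len(h),"lat",np.percentile(h[:,:2]@b,[2,50,98]),"ax",np.percentile(h[:,:2]@a,[1,99]))
    print("  rect",cv2.minAreaRect((Q[:,:2]*1000).astype(np.float32)))
# roller in hand
s,r=state();T=s["tcp_pos"]
L=(W-T)@r
for nm,k in (("pin",(abs(u-265)<18)&(v<130)&(z>.2)),("body",(abs(u-264)<45)&(v>142)&(v<235)&(z>.2))):
    q=L[k];
    for lo in np.arange(q[:,0].min(),q[:,0].max(),.015):
        g=q[(q[:,0]>=lo)&(q[:,0]<lo+.015)]
        if len(g)>10: print(nm,(lo*1000).round(1),"y",(np.percentile(g[:,1],[2,98]).mean()*1000).round(2),"ztop",(np.percentile(g[:,2],3)*1000).round(2))
    print(nm,"x range",np.percentile(q[:,0],[.5,99.5])*1000)
```

```text
base ((567.61376953125, 218.76644897460938), (173.79263305664062, 249.6444091796875), 12.236262321472168)
far 610 z [0.05696341 0.0775058  0.08126176] lat [0.62937599 0.6413652  0.65697177] ax [0.1601165  0.1684488  0.17777555]
  top [0.5909551  0.3050688  0.07840104] 442 lat [0.63303552 0.64275525 0.65509712] ax [0.16016679 0.17766022]
  rect ((591.9107666015625, 305.57855224609375), (30.51837730407715, 18.231338500976562), 11.813163757324219)
near 447 z [0.05719613 0.07698848 0.08112176] lat [0.62836826 0.64119032 0.65608235] ax [0.00264726 0.01338352 0.02031941]
  top [0.62433052 0.15169338 0.07840034] 294 lat [0.63233874 0.64213196 0.65401143] ax [0.00253081 0.02042707]
  rect ((625.31884765625, 151.5408935546875), (30.118314743041992, 18.186418533325195), 11.492650032043457)
t 5.78 tcp [0.5425 0.1565 0.2932] x [-2.582e-01  9.661e-01  7.000e-04] z [-0.0027 -0.     -1.    ] F [-0.7  -0.14 -2.69] M [-0.06  -0.033 -0.016] gap 0.353 gf 69.6516466140747
pin 66.7 y 1.39 ztop -12.66
pin 81.7 y 1.56 ztop -12.18
pin 96.7 y 1.77 ztop -11.58
pin x range [ 67.09711085 100.464675  ]
body 22.0 y 0.98 ztop -22.56
body 37.0 y 1.11 ztop -22.64
body 52.0 y 1.26 ztop -22.68
body 67.0 y 0.72 ztop -133.25
body x range [24.89240866 63.33895538]
```

```bash
cat >> h.py <<'E'
ST=np.array([.6086,.2286,.068]);YAW=np.radians(102.24)
A=np.array([np.cos(YAW),np.sin(YAW),0]);B=np.array([A[1],-A[0],0]);Z=np.array([0,0,1.])
M=np.array([2.5,1.0,-7.2])/1000; ROFF=np.radians(.5)  # roller in tool
def toolR(th):  # tool rotation for roller along A tilted th deg, spring end down
    x=R.from_rotvec(Z*ROFF).apply(A);z=-Z;r=np.c_[x,np.cross(z,x),z]
    return r@R.from_euler('y',-th,degrees=True).as_matrix()
def plan(th,p,s_c,zc):  # tip-sphere centre at s_c, zc(world z); p = spring press, m
    Rt=toolR(th);c=np.radians(th);l=.093-p
    mid=ST+A*(s_c-l*np.cos(c));mid[2]=zc+l*np.sin(c)
    return mid-Rt@M,Rt
def delta(target):
    s,r=state();T,Rt=target
    print("  turn",np.degrees(R.from_matrix(r.T@Rt).as_rotvec()).round(2),"shift if turned first",(Rt.T@(T-s["tcp_pos"])*1000).round(1),"in present axes",(r.T@(T-s["tcp_pos"])*1000).round(1),"TCP",T.round(4))
    # where the roller tip is now
    mid=s["tcp_pos"]+r@M;tip=mid+r@R.from_rotvec(Z*ROFF).as_matrix()@np.array([.098,0,0])-ST
    mid=mid-ST;print("  mid s,lat,z",[(mid@q*1000).round(1) for q in(A,B,Z)],"free tip",[(tip@q*1000).round(1) for q in(A,B,Z)])
E
python3 - <<'E'
from h import *
delta(plan(18,0,.055,.128)); delta(plan(18,0,.055,.068))
E
```

```text
t 5.78 tcp [0.5425 0.1565 0.2932] x [-2.582e-01  9.661e-01  7.000e-04] z [-0.0027 -0.     -1.    ] F [-0.7  -0.14 -2.69] M [-0.06  -0.033 -0.016] gap 0.353 gf 69.6516466140747
  turn [  0.2  -18.04   2.23] shift if turned first [ 60.9  79.  130.1] in present axes [ 14.5  80.  142.3] TCP [0.6157 0.1912 0.1507]
  mid s,lat,z [np.float64(-53.9), np.float64(-78.9), np.float64(232.4)] free tip [np.float64(44.0), np.float64(-82.7), np.float64(232.5)]
t 5.78 tcp [0.5425 0.1565 0.2932] x [-2.582e-01  9.661e-01  7.000e-04] z [-0.0027 -0.     -1.    ] F [-0.7  -0.14 -2.69] M [-0.06  -0.033 -0.016] gap 0.353 gf 69.6516466140747
  turn [  0.2  -18.04   2.23] shift if turned first [ 79.4  79.  187.1] in present axes [ 14.5  80.2 202.3] TCP [0.6157 0.1912 0.0907]
  mid s,lat,z [np.float64(-53.9), np.float64(-78.9), np.float64(232.4)] free tip [np.float64(44.0), np.float64(-82.7), np.float64(232.5)]
```

Emit:
play_rows(
  rows=[
    [[0,0,0],[3,20,10],0.8],
    [[0,0,0],[3,20,25],0.8],
    [[0,0,0],[3,20,30],0.8],
    [[0,0,0],[3,20,32],0.8],
    [[0,0,0],[2.5,0,30],0.8],
    [[0,0,0],[0,0,15],0.8],
    [[0,-4,2.2],[0,0,0],0.8],
    [[0,-5,0],[0,0,0],0.8],
    [[0,-5,0],[0,0,0],0.8],
    [[0,-4,0],[0,0,0],0.8],
    [[0,0,0],[0,0,0],0.8],
    [[0,0,0],[0,0,0],0.8],
  ],
  grip_force=90,
)

```text
t: 6.78
tcp_pos: [0.6169, 0.1886, 0.1512]
tool_rot: [0.618, 0.771, -0.098, 0.121]
force: [-0.2, -0.9, -3.4]
finger_gap: 0.346
gripper_force: 91.3
```

Run:
```python
from h import *
delta(plan(18,0,.055,.068))
c=get_calibration("wrist")
p,d=snapshot("wrist");cv2.imwrite("pics/w3.png",p[...,::-1]);np.save("w3.npy",d);np.save("w3c.npy",c,allow_pickle=True)
```

```text
t 6.78 tcp [0.6169 0.1886 0.1512] x [-0.2075  0.9286 -0.3076] z [ 0.0658 -0.3005 -0.9515] F [-0.19 -0.93 -3.38] M [ 0.222  0.08  -0.061] gap 0.346 gf 91.3262128829956
  turn [-0.12 -0.09 -0.14] shift if turned first [21.4 -0.6 56.7] in present axes [21.3 -0.5 56.7] TCP [0.6157 0.1912 0.0907]
  mid s,lat,z [np.float64(-36.3), np.float64(0.6), np.float64(89.3)] free tip [np.float64(57.0), np.float64(0.9), np.float64(59.1)]
```

View pics/w3.png

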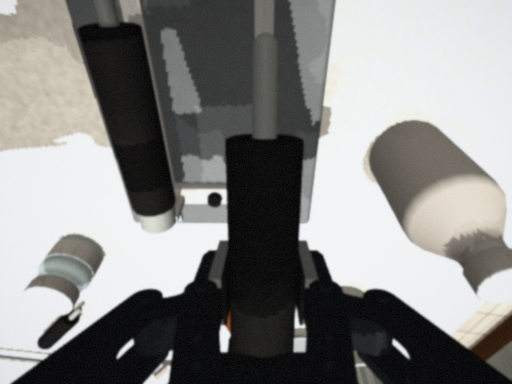

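The wrist view shows the tilted roller, its pin pointing up the image at column 265 over the empty place. The neighbour roller is clear on the left, at about column 130.

Emit:
play_rows(
  rows=[
    [[0,0,0],[5,0,14],0.8],
    [[0,0,0],[6,-0.6,16],0.8],
    [[0,0,0],[6,0,16],0.8],
    [[0,0,0],[4,0,10.5],0.8],
    [[0,0,0],[0,0,0],0.8],
    [[0,0,0],[0,0,0],0.8],
    [[0,0,0],[0,0,0],0.8],
  ],
)

```text
t: 7.42
tcp_pos: [0.6176, 0.1906, 0.093]
tool_rot: [0.618, 0.77, -0.097, 0.123]
force: [0.3, 0.3, -3.3]
finger_gap: 0.349
gripper_force: 91.3
```

Run:
```python
from h import *
delta(plan(18,0,.073,.067))
p,d=snapshot("side");np.save("s4.npy",d);p2,_=snapshot("scene")
a=cv2.resize(p[220:360,130:270,::-1],(560,560),interpolation=cv2.INTER_CUBIC)
cv2.imwrite("pics/s4.png",a)
delta(plan(18,0,.073,.067))
```

```text
t 7.42 tcp [0.6176 0.1906 0.093 ] x [-0.2048  0.9288 -0.3088] z [ 0.0697 -0.3009 -0.9511] F [ 0.26  0.32 -3.26] M [ 0.279  0.003 -0.017] gap 0.349 gf 91.326162815094
  turn [ 0.09 -0.01 -0.29] shift if turned first [19.1 -1.6 -2.7] in present axes [19.1 -1.7 -2.7] TCP [0.6119 0.2088 0.0897]
  mid s,lat,z [np.float64(-34.4), np.float64(1.7), np.float64(31.1)] free tip [np.float64(58.8), np.float64(2.3), np.float64(0.8)]
t 7.52 tcp [0.6177 0.1911 0.0935] x [-0.205   0.9288 -0.3088] z [ 0.0706 -0.3007 -0.9511] F [-0.69  0.61 -2.67] M [ 0.285  0.044 -0.012] gap 0.344 gf 91.32569074630737
  turn [ 0.15 -0.01 -0.28] shift if turned first [18.8 -1.7 -2.1] in present axes [18.8 -1.8 -2.1] TCP [0.6119 0.2088 0.0897]
  mid s,lat,z [np.float64(-34.0), np.float64(1.9), np.float64(31.5)] free tip [np.float64(59.2), np.float64(2.4), np.float64(1.3)]
```

View pics/s4.png

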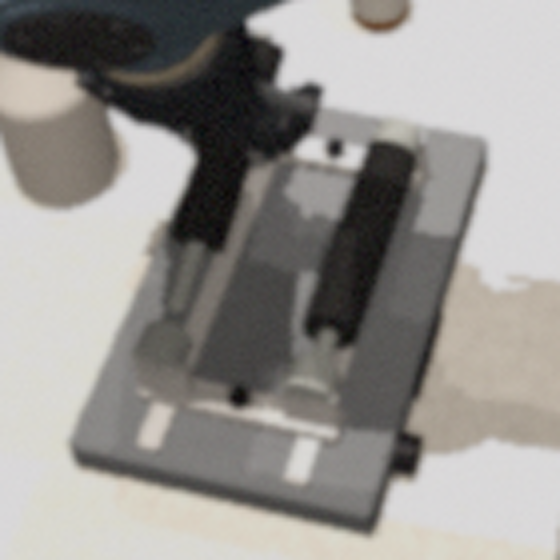

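The magnified side view shows the roller tilted, with its pin at (185,280) pointing straight at the far cup at (165,345). I'll now enter the cup gently.

Emit:
play_rows(
  rows=[
    [[0,0,0],[3,-0.8,0.5],0.8],
    [[0,0,0],[3,-0.7,-0.6],0.8],
    [[0,0,0],[3,0,-0.6],0.8],
    [[0,0,0],[3.2,0,-0.6],0.8],
    [[0,0,0],[0,0,0],0.8],
    [[0,0,0],[0,0,0],0.8],
  ],
)

```text
t: 8.02
tcp_pos: [0.6125, 0.2029, 0.0895]
tool_rot: [0.618, 0.771, -0.097, 0.123]
force: [-0.9, 0.7, -2.3]
finger_gap: 0.352
gripper_force: 91.3
```

```bash
cat > f.py <<'E'
from h import *
F=[]
delta(plan(18,0,.075,.066))
s=sense();F=s["force"];print("F s,lat,z",[(F@q).round(2) for q in(A,B,Z)])
E
python3 f.py
```

```text
t 8.02 tcp [0.6125 0.2029 0.0895] x [-0.2068  0.9283 -0.309 ] z [ 0.0686 -0.3013 -0.951 ] F [-0.88  0.66 -2.33] M [ 0.228  0.019 -0.051] gap 0.352 gf 91.32575869560242
  turn [ 0.03  0.   -0.17] shift if turned first [ 7.7  0.7 -1.6] in present axes [ 7.7  0.7 -1.6] TCP [0.6115 0.2107 0.0887]
  mid s,lat,z [np.float64(-21.3), np.float64(-0.7), np.float64(27.6)] free tip [np.float64(71.9), np.float64(-0.3), np.float64(-2.7)]
F s,lat,z [np.float64(0.83), np.float64(-0.72), np.float64(-2.33)]
```

Emit:
play_rows(
  rows=[
    [[0,0,0],[1.9,0,-0.6],0.8],
    [[0,0,0],[1.9,0,-0.6],0.8],
    [[0,0,0],[1.9,0,-0.6],0.8],
    [[0,0,0],[0,0,0],0.8],
    [[0,0,0],[0,0,0],0.8],
  ],
)

```text
t: 8.43
tcp_pos: [0.6113, 0.2084, 0.0895]
tool_rot: [0.618, 0.77, -0.097, 0.122]
force: [0.2, -1.2, -3.2]
finger_gap: 0.347
gripper_force: 91.3
```

Emit:
play_rows(
  rows=[
    [[0,0,0],[1.9,0,-0.6],0.8],
    [[0,0,0],[1.9,0,-0.6],0.8],
    [[0,0,0],[0,0,0],0.8],
    [[0,0,0],[0,0,0],0.8],
  ],
)

```text
t: 8.77
tcp_pos: [0.6105, 0.2121, 0.0895]
tool_rot: [0.618, 0.77, -0.097, 0.123]
force: [0.2, -0.6, -2.9]
finger_gap: 0.345
gripper_force: 91.3
```

```bash
python3 f.py
```

```text
t 8.77 tcp [0.6105 0.2121 0.0895] x [-0.2061  0.9284 -0.3092] z [ 0.0684 -0.3016 -0.951 ] F [ 0.24 -0.59 -2.86] M [ 0.146  0.066 -0.014] gap 0.345 gf 91.32635235786438
  turn [ 0.01  0.01 -0.21] shift if turned first [-1.2  0.7  1.3] in present axes [-1.2  0.7  1.3] TCP [0.6115 0.2107 0.0887]
  mid s,lat,z [np.float64(-11.9), np.float64(-0.7), np.float64(27.6)] free tip [np.float64(81.3), np.float64(-0.3), np.float64(-2.7)]
F s,lat,z [np.float64(-0.63), np.float64(0.11), np.float64(-2.86)]
```

Emit:
play_rows(
  rows=[
    [[0,0,0],[1.9,0,-0.6],0.8],
    [[0,0,0],[0,0,0],0.8],
    [[0,0,0],[0,0,0],0.8],
  ],
)

```text
t: 9.02
tcp_pos: [0.6102, 0.2135, 0.0896]
tool_rot: [0.618, 0.77, -0.098, 0.123]
force: [1.2, -3.5, -2.5]
finger_gap: 0.343
gripper_force: 91.3
```

Emit:
play_rows(
  rows=[
    [[0,0,0],[1.9,0,-0.6],0.8],
    [[0,0,0],[0,0,0],0.8],
    [[0,0,0],[0,0,0],0.8],
  ],
)

```text
t: 9.27
tcp_pos: [0.6097, 0.2156, 0.0895]
tool_rot: [0.618, 0.77, -0.098, 0.123]
force: [1.7, -4.6, -2.4]
finger_gap: 0.345
gripper_force: 91.3
```

```bash
python3 f.py
```

```text
t 9.27 tcp [0.6097 0.2156 0.0895] x [-0.2061  0.9282 -0.3098] z [ 0.0683 -0.3022 -0.9508] F [ 1.68 -4.59 -2.35] M [-0.612 -0.155 -0.05 ] gap 0.345 gf 91.32398843765259
  turn [ 0.    0.05 -0.21] shift if turned first [-4.6  0.7  2.3] in present axes [-4.6  0.7  2.4] TCP [0.6115 0.2107 0.0887]
  mid s,lat,z [np.float64(-8.3), np.float64(-0.7), np.float64(27.5)] free tip [np.float64(84.8), np.float64(-0.3), np.float64(-2.8)]
F s,lat,z [np.float64(-4.84), np.float64(0.67), np.float64(-2.35)]
```

Emit:
play_rows(
  rows=[
    [[0,0,0],[2,0,0],0.8],
    [[0,0,0],[2,0,0],0.8],
    [[0,0,0],[2,0,0],0.8],
    [[0,0,0],[2,0,0],0.8],
    [[0,0,0],[2,0,0],0.8],
    [[0,0,0],[0,0,0],0.8],
    [[0,0,0],[0,0,0],0.8],
  ],
)

```text
t: 9.85
tcp_pos: [0.608, 0.2236, 0.0868]
tool_rot: [0.618, 0.77, -0.099, 0.124]
force: [1.2, -7.8, -1.5]
finger_gap: 0.346
gripper_force: 91.3
```

```bash
python3 f.py
```

```text
t 9.85 tcp [0.608  0.2236 0.0868] x [-0.2064  0.9273 -0.3122] z [ 0.0685 -0.3046 -0.95  ] F [ 1.24 -7.83 -1.55] M [-1.2   -0.379  0.021] gap 0.346 gf 91.32171750068665
  turn [-0.02  0.19 -0.18] shift if turned first [-13.2   0.5   2.3] in present axes [-13.2   0.6   2.4] TCP [0.6115 0.2107 0.0887]
  mid s,lat,z [np.float64(-0.2), np.float64(-0.6), np.float64(24.9)] free tip [np.float64(92.9), np.float64(-0.3), np.float64(-5.7)]
F s,lat,z [np.float64(-7.92), np.float64(-0.45), np.float64(-1.55)]
```

Emit:
play_rows(
  rows=[
    [[0,0,0],[2,0,0],0.8],
    [[0,0,0],[2,0,0],0.8],
    [[0,0,0],[1.5,0,0],0.8],
    [[0,0,0],[1.5,0,0],0.8],
    [[0,0,0],[0,0,0],0.8],
    [[0,0,0],[0,0,0],0.8],
  ],
)

```text
t: 10.35
tcp_pos: [0.6069, 0.229, 0.085]
tool_rot: [0.618, 0.77, -0.099, 0.124]
force: [2.4, -11.0, -1.1]
finger_gap: 0.344
gripper_force: 91.3
```

```bash
python3 f.py
```

```text
t 10.35 tcp [0.6069 0.229  0.085 ] x [-0.2064  0.9267 -0.314 ] z [ 0.0687 -0.3064 -0.9494] F [  2.37 -10.99  -1.15] M [-1.68  -0.44  -0.025] gap 0.344 gf 91.31265878677368
  turn [-0.03  0.3  -0.18] shift if turned first [-19.    0.4   2.4] in present axes [-19.    0.5   2.5] TCP [0.6115 0.2107 0.0887]
  mid s,lat,z [np.float64(5.4), np.float64(-0.6), np.float64(23.1)] free tip [np.float64(98.4), np.float64(-0.2), np.float64(-7.7)]
F s,lat,z [np.float64(-11.24), np.float64(-0.01), np.float64(-1.15)]
```

Emit:
play_rows(
  rows=[
    [[0,3,0],[0.5,0,4.1],0.8],
    [[0,3,0],[0.5,0,4.1],0.8],
    [[0,3,0],[0.5,0,4.1],0.8],
    [[0,0,0],[0,0,0],0.8],
    [[0,0,0],[0,0,0],0.8],
  ],
)

```text
t: 10.77
tcp_pos: [0.6074, 0.2264, 0.0721]
tool_rot: [0.624, 0.777, -0.05, 0.063]
force: [2.5, -10.5, -2.3]
finger_gap: 0.345
gripper_force: 91.1
```

```bash
sed -i 's/^delta.*/delta(plan(9,.0185,.0768,.068));delta(plan(0,.0185,.0768,.068))/' f.py; python3 f.py
```

```text
t 10.77 tcp [0.6074 0.2264 0.0721] x [-0.2135  0.9636 -0.1607] z [ 0.0351 -0.1568 -0.987 ] F [  2.52 -10.46  -2.25] M [-1.663 -0.366  0.026] gap 0.345 gf 91.13288283348083
  turn [-0.02  0.25 -0.25] shift if turned first [ 1.4  0.7 -1. ] in present axes [ 1.4  0.6 -1. ] TCP [0.6077 0.228  0.0729]
  mid s,lat,z [np.float64(1.7), np.float64(-0.6), np.float64(10.8)] free tip [np.float64(98.5), np.float64(-0.2), np.float64(-4.9)]
t 10.77 tcp [0.6074 0.2264 0.0721] x [-0.2135  0.9636 -0.1607] z [ 0.0351 -0.1568 -0.987 ] F [  2.52 -10.46  -2.25] M [-1.663 -0.366  0.026] gap 0.345 gf 91.13288283348083
  turn [ 0.    9.25 -0.25] shift if turned first [ 1.7  0.6 11.3] in present axes [ 3.5  0.6 10.9] TCP [0.6077 0.2282 0.0608]
  mid s,lat,z [np.float64(1.7), np.float64(-0.6), np.float64(10.8)] free tip [np.float64(98.5), np.float64(-0.2), np.float64(-4.9)]
F s,lat,z [np.float64(-10.76), np.float64(0.24), np.float64(-2.25)]
```

Emit:
play_rows(
  rows=[
    [[0,0,0],[1,0.3,-0.5],0.8],
    [[0,0,0],[1.2,0.3,-0.5],0.8],
    [[0,0,0],[0,0,0],0.8],
    [[0,0,0],[0,0,0],0.8],
  ],
)

```text
t: 11.1
tcp_pos: [0.607, 0.2291, 0.0725]
tool_rot: [0.623, 0.778, -0.051, 0.063]
force: [2.7, -12.0, -2.9]
finger_gap: 0.348
gripper_force: 91.1
```

Emit:
play_rows(
  rows=[
    [[0,0,0],[0,0,0],0.8],
  ],
)

```text
t: 11.18
tcp_pos: [0.607, 0.2291, 0.0725]
tool_rot: [0.623, 0.778, -0.051, 0.063]
force: [2.7, -12.1, -3.0]
finger_gap: 0.347
gripper_force: 91.1
```

```bash
python3 f.py
```

```text
t 11.18 tcp [0.607  0.2291 0.0725] x [-0.2155  0.963  -0.162 ] z [ 0.0348 -0.1582 -0.9868] F [  2.66 -12.07  -3.  ] M [-1.978 -0.49  -0.043] gap 0.347 gf 91.12341642379761
  turn [-0.06  0.32 -0.12] shift if turned first [-1.3  0.4 -0.2] in present axes [-1.3  0.4 -0.2] TCP [0.6077 0.228  0.0729]
  mid s,lat,z [np.float64(4.5), np.float64(-0.4), np.float64(11.2)] free tip [np.float64(101.2), np.float64(-0.2), np.float64(-4.7)]
t 11.18 tcp [0.607  0.2291 0.0725] x [-0.2155  0.963  -0.162 ] z [ 0.0348 -0.1582 -0.9868] F [  2.66 -12.07  -3.  ] M [-1.978 -0.49  -0.043] gap 0.347 gf 91.12341642379761
  turn [-0.05  9.32 -0.13] shift if turned first [-1.   0.4 11.7] in present axes [ 0.9  0.4 11.7] TCP [0.6077 0.2282 0.0608]
  mid s,lat,z [np.float64(4.5), np.float64(-0.4), np.float64(11.2)] free tip [np.float64(101.2), np.float64(-0.2), np.float64(-4.7)]
F s,lat,z [np.float64(-12.35), np.float64(0.04), np.float64(-3.0)]
```

Emit:
play_rows(
  rows=[
    [[0,2.3,0],[0.6,0.1,2.9],0.8],
    [[0,2.3,0],[0.6,0.1,2.9],0.8],
    [[0,0,0],[0,0,0],0.8],
    [[0,0,0],[0,0,0],0.8],
  ],
)

```text
t: 11.52
tcp_pos: [0.6071, 0.2289, 0.0661]
tool_rot: [0.625, 0.78, -0.026, 0.032]
force: [2.6, -11.6, -4.2]
finger_gap: 0.347
gripper_force: 91.0
```

```bash
python3 f.py | tail -4
```

```text
t 11.52 tcp [0.6071 0.2289 0.0661] x [-0.217   0.9727 -0.082 ] z [ 0.0169 -0.0803 -0.9966] F [  2.6  -11.56  -4.22] M [-2.122 -0.392 -0.018] gap 0.347 gf 90.98781108856201
  turn [-0.06  4.71 -0.17] shift if turned first [-0.8  0.4  5.3] in present axes [-0.4  0.4  5.3] TCP [0.6077 0.2282 0.0608]
  mid s,lat,z [np.float64(3.7), np.float64(-0.4), np.float64(5.0)] free tip [np.float64(101.3), np.float64(-0.1), np.float64(-3.0)]
F s,lat,z [np.float64(-11.85), np.float64(0.09), np.float64(-4.22)]
```

Emit:
play_rows(
  rows=[
    [[0,2.3,0],[0.5,0.2,2.6],0.8],
    [[0,2.4,0],[0.4,0.1,2.6],0.8],
    [[0,0,0],[0,0,0],0.8],
    [[0,0,0],[0,0,0],0.8],
  ],
)

```text
t: 11.85
tcp_pos: [0.6071, 0.2294, 0.0602]
tool_rot: [0.625, 0.78, -0.001, -0.0]
force: [1.9, -13.1, -7.3]
finger_gap: 0.349
gripper_force: 90.9
```

```bash
python3 f.py | tail -4
python3 - <<'E'
from h import *
p,d=snapshot("scene");a=cv2.resize(p[130:220,270:370,::-1],(700,630),interpolation=cv2.INTER_CUBIC)[:600]
cv2.imwrite("pics/c5.png",a)
E
```

```text
t 11.85 tcp [0.6071 0.2294 0.0602] x [-2.181e-01  9.759e-01 -3.000e-04] z [-1.1e-03 -5.0e-04 -1.0e+00] F [  1.87 -13.11  -7.32] M [-2.279 -0.414 -0.022] gap 0.349 gf 90.85649013519287
  turn [-0.07  0.02 -0.14] shift if turned first [-1.3  0.3 -0.6] in present axes [-1.3  0.3 -0.6] TCP [0.6077 0.2282 0.0608]
  mid s,lat,z [np.float64(3.6), np.float64(-0.3), np.float64(-0.7)] free tip [np.float64(101.6), np.float64(-0.1), np.float64(-0.7)]
F s,lat,z [np.float64(-13.21), np.float64(-0.95), np.float64(-7.32)]
```

View pics/c5.png

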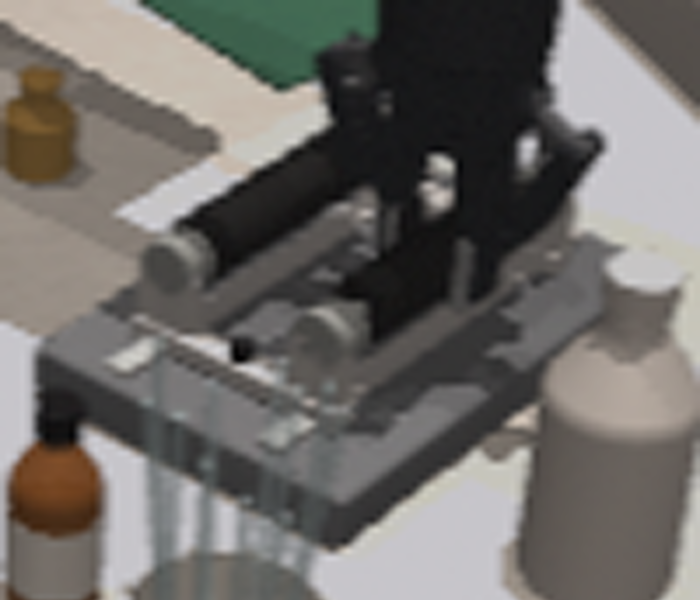

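The magnified scene view shows the roller level between the cups. The near cup is at (325,340), and the rubber end stands just clear behind it. Next I'll back off so the rigid pin goes into the near cup.

Emit:
play_rows(
  rows=[
    [[0,0,0],[-1.5,0,0],0.8],
    [[0,0,0],[-1.5,0,0],0.8],
    [[0,0,0],[-1.5,0,0],0.8],
    [[0,0,0],[-1.5,0,0],0.8],
    [[0,0,0],[0,0,0],0.8],
    [[0,0,0],[0,0,0],0.8],
  ],
)

```text
t: 12.4
tcp_pos: [0.6081, 0.2249, 0.0603]
tool_rot: [0.625, 0.781, -0.0, -0.001]
force: [2.6, -11.0, -6.7]
finger_gap: 0.346
gripper_force: 90.9
```

```bash
python3 f.py | tail -4
```

```text
t 12.4 tcp [0.6081 0.2249 0.0603] x [-2.188e-01  9.758e-01  8.000e-04] z [-8.e-04  6.e-04 -1.e+00] F [  2.59 -10.98  -6.69] M [-1.999 -0.298  0.054] gap 0.346 gf 90.86105346679688
  turn [-0.04 -0.04 -0.1 ] shift if turned first [ 3.3  0.3 -0.5] in present axes [ 3.3  0.3 -0.5] TCP [0.6077 0.2282 0.0608]
  mid s,lat,z [np.float64(-1.0), np.float64(-0.3), np.float64(-0.5)] free tip [np.float64(97.0), np.float64(-0.1), np.float64(-0.4)]
F s,lat,z [np.float64(-11.28), np.float64(0.2), np.float64(-6.69)]
```

Emit:
play_rows(
  rows=[
    [[0,0,0],[-1.5,0,0],0.8],
    [[0,0,0],[-1.5,0,0],0.8],
    [[0,0,0],[-1,0,0],0.8],
    [[0,0,0],[0,0,0],0.8],
    [[0,0,0],[0,0,0],0.8],
  ],
)

```text
t: 12.82
tcp_pos: [0.6088, 0.2216, 0.0603]
tool_rot: [0.625, 0.781, 0.0, -0.001]
force: [1.4, -9.2, -6.8]
finger_gap: 0.345
gripper_force: 90.9
```

```bash
python3 f.py | tail -2
```

```text
mid s,lat,z [np.float64(-4.4), np.float64(-0.3), np.float64(-0.5)] free tip [np.float64(93.6), np.float64(-0.1), np.float64(-0.3)]
F s,lat,z [np.float64(-9.3), np.float64(-0.55), np.float64(-6.77)]
```

Emit:
play_rows(
  rows=[
    [[0,0,0],[-1.5,0,0],0.8],
    [[0,0,0],[-1.5,0,0],0.8],
    [[0,0,0],[0,0,0],0.8],
    [[0,0,0],[0,0,0],0.8],
  ],
)

```text
t: 13.15
tcp_pos: [0.6093, 0.2191, 0.0603]
tool_rot: [0.625, 0.781, 0.0, -0.001]
force: [1.3, -7.0, -6.2]
finger_gap: 0.344
gripper_force: 90.9
```

```bash
python3 f.py | tail -2;  python3 - <<'E'
from h import *
p,d=snapshot("side");p2,_=snapshot("scene")
a=cv2.resize(p[240:330,150:250,::-1],(400,360),interpolation=cv2.INTER_CUBIC);b=cv2.resize(p2[140:230,270:370,::-1],(400,360),interpolation=cv2.INTER_CUBIC)
cv2.imwrite("pics/c6.png",np.hstack([a,b]))
E
```

```text
mid s,lat,z [np.float64(-6.9), np.float64(-0.3), np.float64(-0.5)] free tip [np.float64(91.1), np.float64(-0.1), np.float64(-0.2)]
F s,lat,z [np.float64(-7.15), np.float64(-0.24), np.float64(-6.23)]
```

View pics/c6.png

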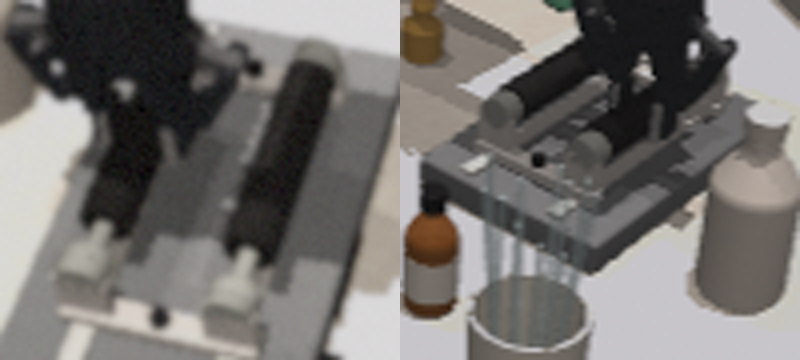

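The two crops show the pin in the far cup (left crop, about (100,245)) and the rubber end up against the near cup (right crop, about (600,150)). I'll release it now.

Emit:
play_rows(
  rows=[
    [[0,0,0],[0,0,0],0.5],
    [[0,0,0],[0,0,0],0.45],
    [[0,0,0],[0,0,0],0.4],
    [[0,0,0],[0,0,0],0.35],
    [[0,0,0],[0,0,0],0.35],
    [[0,0,0],[0,0,0],0.35],
  ],
  grip_force=20,
)

```text
t: 13.75
tcp_pos: [0.6098, 0.2215, 0.0617]
tool_rot: [0.626, 0.78, 0.003, -0.001]
force: [0.4, -0.6, -0.2]
finger_gap: 0.652
gripper_force: 0.0
```

Emit:
play_rows(
  rows=[
    [[0,0,0],[0,0,-5],0.35],
    [[0,0,0],[0,0,-15],0.35],
    [[0,0,0],[0,0,-30],0.35],
    [[0,0,0],[0,0,-30],0.35],
    [[0,0,0],[0,0,-30],0.35],
    [[0,0,0],[0,0,-30],0.35],
    [[0,0,0],[0,0,-30],0.35],
    [[0,0,0],[-25,-25,-10],0.35],
    [[0,0,0],[-25,-25,0],0.35],
    [[0,0,0],[-25,-25,0],0.35],
    [[0,0,0],[-5,-5,0],0.35],
    [[0,0,0],[0,0,0],0.35],
  ],
)

```text
t: 14.75
tcp_pos: [0.5475, 0.123, 0.2415]
tool_rot: [0.627, 0.779, 0.002, -0.002]
force: [0.8, 0.1, 0.0]
finger_gap: 0.649
gripper_force: 0.0
```

```bash
python3 - <<'E'
from h import *
state();c=get_calibration("wrist");p,d=snapshot("wrist");cv2.imwrite("pics/w7.png",p[...,::-1]);W=pts("wrist",d,c)
L=W-ST;s,l,z=L@A,L@B,W[...,2]
k=(p.max(2)<50)&(abs(l)<.02)&(abs(s)<.085)&(z>.055)&(z<.12)
print(k.sum(),"s range",np.percentile(s[k],[1,99]))
for lo in np.arange(-.075,.06,.02):
    g=k&(s>=lo)&(s<lo+.02)
    if g.sum()>10: print(round(lo,3),"lat",np.percentile(l[g],[3,97]).mean().round(4),"ztop",np.percentile(z[g],95).round(4))
E
```

```text
t 14.75 tcp [0.5475 0.123  0.2415] x [-0.2143  0.9768  0.0054] z [-5.0e-04  5.4e-03 -1.0e+00] F [0.79 0.13 0.04] M [ 0.049 -0.021 -0.003] gap 0.649 gf 0.0
4770 s range [-0.06673995  0.04871669]
-0.075 lat -0.0024 ztop 0.0841
-0.055 lat -0.0023 ztop 0.0837
-0.035 lat -0.0022 ztop 0.0833
-0.015 lat -0.0022 ztop 0.0828
0.005 lat -0.0021 ztop 0.0822
0.025 lat -0.0021 ztop 0.0816
0.045 lat -0.0019 ztop 0.0812
```

View pics/w7.png

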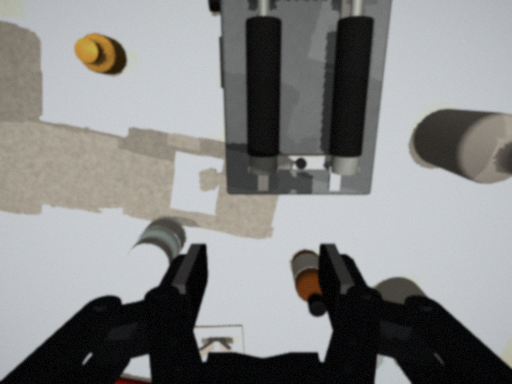

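The wrist view shows the roller at (352,90), parallel to its neighbour and seated between both cups. Measured, its middle is about 2 mm off sideways and 1.5 mm below the cup axis, and it is level to about 0.02 rad. I'll hand it in.

```bash
python3 -c "
from station import *
print(sign_off())"
```

```text
the job is handed in; nothing more can be done
None
```

The roller is fitted and released between the two cups of the empty place, and the job is handed in at about 15 s of the 67 s allowed. The hand-in gave no verdict, but the last measurements were within the position and angle limits, and forces measured at the wrist stayed under about 15 N.

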